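# Sort out the mixed-up sample bottles

## Task

The three colour-coded tablet bottles stand on each other's plates: move them so that each stands upright inside the white ring of the plate of its own colour, parking one bottle inside the ring of the empty dark grey plate on the way. Do not tip a bottle over, and leave the blank bottle, the glass cup and the mortar between them where they are. At the end the grey plate is empty again and all bottles are let go.

Things in the scene. Friction and masses are not known exactly. Their poses are not given: they have to be found in the camera images.
- bottle_yellow_center (a point): yellow bottle: white round plastic tablet bottle, 95 mm tall, with a yellow label band around it and a yellow dot on its white cap. Body 50 mm across from the foot up to 62 mm, shoulder narrowing to 72 mm, cap 42 mm across from 70 to 95 mm. About 120 g, rigid, stands loose. The point is on its axis half-way up (47.5 mm above its foot); z along the axis, up.
- bottle_green_center (a point): green bottle: white round plastic tablet bottle, 95 mm tall, with a green label band around it and a green dot on its white cap. Body 50 mm across from the foot up to 62 mm, shoulder narrowing to 72 mm, cap 42 mm across from 70 to 95 mm. About 120 g, rigid, stands loose. The point is on its axis half-way up (47.5 mm above its foot); z along the axis, up.
- bottle_blue_center (a point): blue bottle: white round plastic tablet bottle, 95 mm tall, with a blue label band around it and a blue dot on its white cap. Body 50 mm across from the foot up to 62 mm, shoulder narrowing to 72 mm, cap 42 mm across from 70 to 95 mm. About 120 g, rigid, stands loose. The point is on its axis half-way up (47.5 mm above its foot); z along the axis, up.
- plate_yellow: yellow plate: square yellow plastic plate, 96 x 96 mm, 6 mm thick, fixed to the bench, with a white ring (inner diameter 80 mm) printed flat on it as the mark for a bottle. At the start a bottle of another colour stands on it. Origin at the centre of its underside, on the bench; its top is 6 mm higher; z up.
- plate_green: green plate: square green plastic plate, 96 x 96 mm, 6 mm thick, fixed to the bench, with a white ring (inner diameter 80 mm) printed flat on it as the mark for a bottle. At the start a bottle of another colour stands on it. Origin at the centre of its underside, on the bench; its top is 6 mm higher; z up.
- plate_blue: blue plate: square blue plastic plate, 96 x 96 mm, 6 mm thick, fixed to the bench, with a white ring (inner diameter 80 mm) printed flat on it as the mark for a bottle. At the start a bottle of another colour stands on it. Origin at the centre of its underside, on the bench; its top is 6 mm higher; z up.
- plate_grey: grey plate: square dark grey plastic plate, 96 x 96 mm, 6 mm thick, fixed to the bench, with a white ring (inner diameter 80 mm) printed flat on it as the mark for a bottle. Stands empty at the start: the parking place. Origin at the centre of its underside, on the bench; its top is 6 mm higher; z up.
- blank_bottle_center (a point): bystander: white tablet bottle of the same shape and size (95 mm tall, 50 mm across), without label or dot, on the bench. The point is on its axis half-way up.
- beaker_center (a point): bystander: small clear glass cup, 60 mm tall, 52 mm across at the rim, on the bench. The point is on its axis half-way up.
- mortar_center (a point): bystander: small white ceramic mortar (bowl), 42 mm tall, 66 mm across at the rim, on the bench. The point is on its axis half-way up.

How it is judged:
By the outcome, as a careful person would: the job done as asked, in the order asked, and still so for the second after the job is handed in, with the robot touching nothing.
It also fails if it takes over 115 s, if anything falls off the work surface, if the arm or the gripper's body presses on something with over 40 N, if the wrist force passes 120 N, or if a joint passes its speed limit or range.

## Robot

A 7-joint arm with a two-finger parallel gripper is mounted at the origin on the work surface. World frame = base frame: x ahead of the robot, y to its left, z up, the work surface at z = 0. Lengths are in mm, angles in rad, forces in N, time in s.
With the tool pointing down it reaches from about 425 to 950 mm from the base axis. Payload 4.7 kg.
Tool frame: the origin (TCP) lies on the mounting face of the last link; the fingertips stand 173 mm ahead of it and the grasp point (between the pads) lies 155 mm ahead of it (ctrl.tip_reach is the distance from the TCP to the fingertips, in mm); x points along the fingers, y is the direction in which the jaws open and shut, and the axes are right-handed (so a half turn about x gives the same grasp; the last joint's range is limited). The gripper opens to 85 mm and grips with 20 to 120 N. Pads are 22 mm wide; open, the fingers measure 114 mm over their backs; the gripper's body (76 mm by 85 mm) begins 54 mm behind the grasp point. The pads swing forward as they close: fully open they stand 13 mm farther back than shut.
Start: joints at [-1.299, 0.469, -0.049, 1.532, 0.024, 1.141, -0.082], TCP at [199.954, 644.709, 404.735] pointing down, gripper open.
Joint ranges: [-2.59, 2.59], [-0.33, 1.99], [-1.39, 1.29], [0.1, 2.45], [-1.04, 4.18], [0.21, 1.99], [-2.66, 2.66]. Speed limits (rad/s): [2.57, 2.57, 3.14, 3.14, 3.14, 3.14, 3.14].

## Interface

Orientations are given as a unit quaternion [x, y, z, w].
In Python, from rig import ctrl, kinematics, state, optics gives the robot as it stands. Calls block until the motion is done:
- ctrl.reach(position, orientation): joint-space move of the TCP to a pose.
- ctrl.move_l(position, ori=None, max_speed=150, guard=None): straight line of the TCP; ori=None keeps the orientation; max_speed is the mean speed in mm/s. With guard (N) it stops when the force on the tool has changed by that much, and returns True; else False.
- ctrl.move_joints(angles): joint-space move.
- ctrl.set_gripper(opening): finger opening in mm; the grip force is fixed at half the most; returns when the fingers have stopped.
- ctrl.dwell(seconds).
- kinematics.solve_ik(position, orientation): joint angles nearest the present ones, or None.
- state(): the state.
- optics.capture(name): name is "scene" or "top"; returns (picture, depth): 384x512x3 uint8, blue, green, red; 384x512 float32, mm along the optical axis (not along the pixel's ray), 0 where there is no reading.
- optics.camera_params(name): a dict with "mtx" (3x3 intrinsics, pixels), "k1" (the pictures are not rectified: a ray, as slopes to the right and down, at radius r is drawn at 1 + k1 r^2 times it, then the intrinsics apply), "R" (3x3) and "t" (3): a world point X has camera coordinates R X + t. Camera axes: x right, y down, z forward; pixel columns grow to the right and rows downward; lengths in mm; the calibration is good to about 2 mm. A picture is of the moment at which its call begins. camera_params takes no time and is no camera call.
A pose or a line that the arm cannot do raises ctrl.Unreachable and nothing moves.
- ctrl.close_job(): hands the job in, once; it reports no verdict.
The state is a dict: "t": time; "joint_positions": joint angles; "qvel": joint speeds; "joint_efforts": joint torques, N m; "tcp_pos": TCP position; "eef_rot": TCP orientation; "force": force on the tool from outside, world axes, zero at the start; "moment": the same for the moment, N m; "opening": finger opening in mm.
Only numpy, scipy, OpenCV 4.12 (cv2) and the standard library are available. Lean on these libraries where they do the work, as an engineer would, in place of code of your own. Each camera call takes 0.05 s, during which the arm holds its last target. There are 200 camera calls.

## Working session

There is one attempt and no reset: what is moved stays moved. The work goes in short steps, each a Python script; the robot and the scene stay as the last script left them, time stands still between calls to the robot, and variables do not carry over. Pictures are saved under pics/ and viewed, about 12 in all and at most 16, crops included, and the job is handed in when it is done.

```bash
mkdir -p pics; ls; python3 - <<'E'
from rig import ctrl,kinematics,state,optics
import cv2,numpy as np
for n in("scene","top"):
    p,d=optics.capture(n);cv2.imwrite(f"pics/{n}0.png",cv2.resize(p,(800,600)));np.save(f"{n}0.npy",d);cv2.imwrite(f"{n}raw0.png",p)
    print(n,optics.camera_params(n))
s=state();print(s["eef_rot"],s["opening"],s["t"],s["tcp_pos"])
E
```

```text
pics
scene {'mtx': array([[460.30550344,   0.        , 250.99750452],
       [  0.        , 460.30550344, 196.77487075],
       [  0.        ,   0.        ,   1.        ]]), 'k1': -0.06716185839462213, 'R': array([[-0.21307642,  0.97682299, -0.02037877],
       [ 0.52798957,  0.09757146, -0.84362719],
       [-0.82208604, -0.19051683, -0.53654252]]), 't': array([ 126.512321  , -223.01924645, 1428.56293493])}
top {'mtx': array([[433.89467608,   0.        , 254.82270447],
       [  0.        , 433.89467608, 193.63093679],
       [  0.        ,   0.        ,   1.        ]]), 'k1': -0.13773025348155332, 'R': array([[-0.01163298, -0.99992771,  0.00304138],
       [-0.98951618,  0.01107387, -0.14399688],
       [ 0.1439528 , -0.00468461, -0.98957347]]), 't': array([   1.25352799,  573.66966415, 1002.33794663])}
[ 0.10529622  0.69920562 -0.10653559  0.69905248] 85.58244766474992 0.1 [199.87453604 644.50673769 403.76159049]
```

View pics/top0.png

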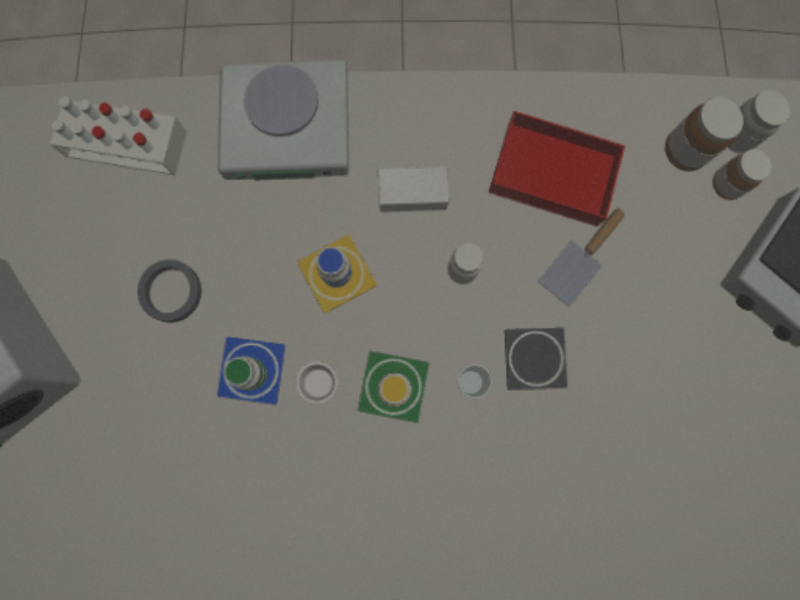

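View pics/scene0.png

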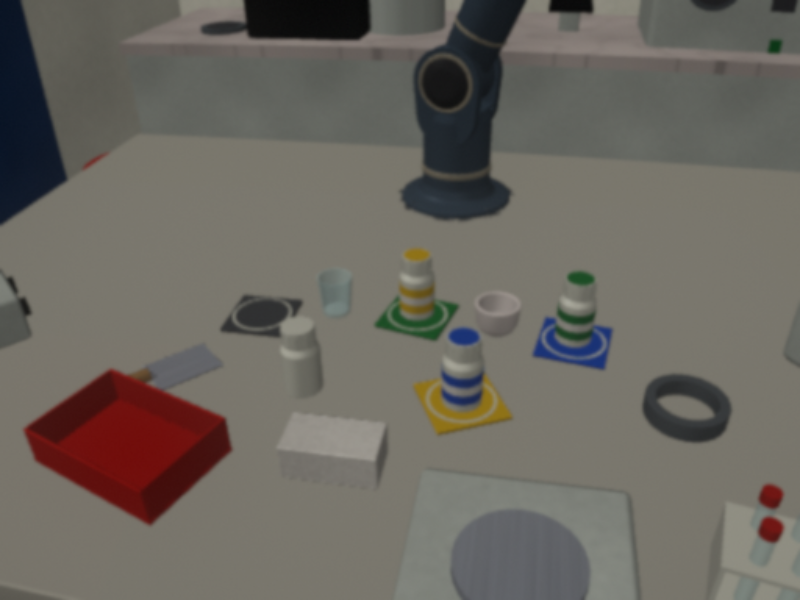

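The top view (800×600) shows the blue bottle on the yellow plate (336,273), green on blue (251,371), yellow on green (394,387), and the grey plate empty (536,358). The blank bottle cap is at (467,256), the cup at (473,381) and the mortar at (317,382).

```bash
cat > h.py <<'E'
from rig import ctrl,kinematics,state,optics
import cv2,numpy as np
from scipy.spatial.transform import Rotation as Ro
def world(px,z,cam="top"):
    c=optics.camera_params(cam);k=c["k1"]
    n=cv2.undistortPoints(np.array(px,float).reshape(-1,1,2),c["mtx"],np.array([k,0,0,0.]),None,None).reshape(-1,2)
    r=np.c_[n,np.ones(len(n))]@c["R"]; o=-c["R"].T@c["t"]
    return (o+r*((z-o[2])/r[:,2])[:,None])[:,:2]
def locate(p):
    """plate rectangles (z=6) and cap dots (z=101) in the top picture"""
    hsv=cv2.cvtColor(p,cv2.COLOR_BGR2HSV);roi=np.zeros(p.shape[:2],np.uint8);roi[145:285,120:370]=255
    out={}
    for n,lo,hi in(("yellow",15,32),("green",45,85),("blue",100,128)):
        m=cv2.inRange(hsv,(lo,110,40),(hi,255,255))&roi
        k,lab,st,ce=cv2.connectedComponentsWithStats(m)
        out[n]=[(tuple(st[i][[4,2,3]]),ce[i].round(1),lab==i) for i in range(1,k) if st[i][4]>25]
    return out
def rect(mask,z=6):
    w=world(np.argwhere(mask)[:,::-1],z).astype(np.float32)
    return cv2.minAreaRect(w)
E
python3 - <<'E'
from h import *
p=cv2.imread("topraw0.png");L=locate(p)
for n,cs in L.items():
    for s,c,m in cs: print(n,s,c,"dot@101",world(c,101)[0].round(1),"rect",[np.round(v,1) for v in rect(m)])
for n,px,z in(("blank",(467,256),95),("cup",(473,381),60),("mortar",(317,382),42),("grey",(536,358),6)):print(n,world(np.array(px)*.64,z)[0].round(1))
cv2.imwrite("pics/crop0.png",cv2.resize(p[145:285,120:370],None,fx=3.2,fy=3.2,interpolation=cv2.INTER_CUBIC))
print(Ro.from_quat(state()["eef_rot"]).as_matrix().round(3))
E
```

```text
yellow (np.int32(419), np.int32(50), np.int32(49)) [215.4 175.9] dot@101 [606.9  84.5] rect [array([628.1,  93.6]), array([94.8, 94.9]), np.float64(28.0)]
yellow (np.int32(325), np.int32(31), np.int32(30)) [216.8 178.8] dot@101 [600.1  81.3] rect [array([624.2,  91.6]), array([68.2, 77.4]), np.float64(27.8)]
yellow (np.int32(200), np.int32(16), np.int32(16)) [252.  248.4] dot@101 [441.6   2.7] rect [array([443.1,   1.8]), array([36.8, 36.6]), np.float64(89.4)]
green (np.int32(156), np.int32(15), np.int32(15)) [151.9 237.3] dot@101 [468.1 228.1] rect [array([472.6, 249.6]), array([33.8, 34.9]), np.float64(44.9)]
green (np.int32(28), np.int32(11), np.int32(8)) [263.  264.8] dot@101 [404.9 -21.3] rect [array([400.7, -22.3]), array([14.5, 25.3]), np.float64(23.1)]
blue (np.int32(170), np.int32(15), np.int32(14)) [211.3 166.4] dot@101 [629.2  94. ] rect [array([649.1, 104. ]), array([35.5, 33.4]), np.float64(89.3)]
blue (np.int32(314), np.int32(39), np.int32(43)) [166.6 232.2] dot@101 [479.4 194.7] rect [array([474.5, 229.1]), array([94. , 93.9]), np.float64(81.9)]
blue (np.int32(306), np.int32(29), np.int32(32)) [164.5 233.9] dot@101 [475.6 199.4] rect [array([474.9, 226.2]), array([77.7, 68.4]), np.float64(7.4)]
blue (np.int32(93), np.int32(15), np.int32(22)) [143.7 248. ] dot@101 [444.2 246.5] rect [array([450.5, 273.7]), array([59.2, 28.5]), np.float64(28.8)]
blank [ 634.3 -107.6]
cup [ 451.4 -115.5]
mortar [453.1 119.4]
grey [ 487.5 -222.9]
[[-0.     0.296  0.955]
 [-0.002  0.955 -0.296]
 [-1.    -0.002  0.   ]]
```

View pics/crop0.png

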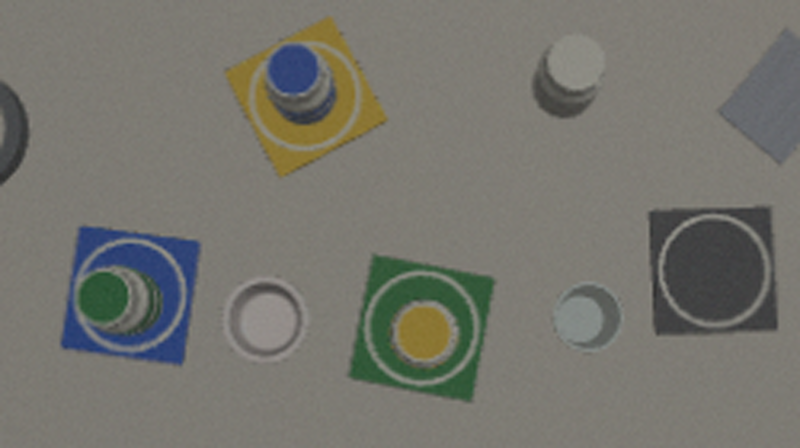

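```bash
cat >> h.py <<'E'
Q=Ro.from_matrix(np.array([[0,0,1.],[0,1,0],[-1,0,0]])).as_quat()
c2r=lambda x,y:((x+.5)/3.2+120-.5,(y+.5)/3.2+145-.5)
PL=dict(yellow=np.array([628.1,93.6]),blue=np.array([474.5,229.1]),green=world(c2r(422,327.5),6)[0],grey=world(c2r(713,270),6)[0])
BO=dict(yellow=np.array([441.6,2.7]),green=np.array([468.1,228.1]),blue=np.array([629.2,94.]))
ZG,ZH=86+155,375
def go(xy,z,v=150,**k): return ctrl.move_l([*map(float,xy),z],Q,max_speed=v,**k)
def pick(xy):
    go(xy,ZH,250)
    if go(xy,ZG,110,guard=25): print("GUARD descending",state()["tcp_pos"]); go(xy,ZH); raise SystemExit
    ctrl.set_gripper(30); print("grip",state()["opening"],state()["tcp_pos"].round(1))
    go(xy,ZH,110); print("lifted",state()["opening"],state()["force"])
def place(xy):
    go(xy,ZH,200); go(xy,ZG+12,110); print("touch",go(xy,ZG+.5,20,guard=8),state()["tcp_pos"].round(1))
    ctrl.set_gripper(85); go(xy,ZH,120); print("t",state()["t"])
E
python3 - <<'E'
from h import *
print(PL)
for n,xy in [*PL.items(),*BO.items()]:
    print(n,[(lambda q:None if q is None else np.round(q,2))(kinematics.solve_ik([*xy,z],Q)) for z in(ZG,ZH)])
ctrl.reach([*BO["yellow"],ZH],Q)
pick(BO["yellow"])
p,d=optics.capture("scene");cv2.imwrite("pics/s1.png",cv2.resize(p,(800,600)));print(state()["t"])
E
```

```text
{'yellow': array([628.1,  93.6]), 'blue': array([474.5, 229.1]), 'green': array([446.79504583,   4.13774196]), 'grey': array([ 487.77835079, -221.52136883])}
yellow [array([-0.32,  0.58,  0.15,  1.78, -0.11,  0.79,  1.45]), array([-0.4 ,  0.43,  0.26,  1.68, -0.12,  1.04,  1.47])]
blue [array([-0.58,  0.44,  0.06,  2.04, -0.04,  0.67,  1.08]), array([-0.63,  0.26,  0.12,  1.92, -0.04,  0.96,  1.08])]
green [array([-0.38,  0.35,  0.33,  2.23, -0.2 ,  0.59,  1.67]), array([-0.54,  0.13,  0.48,  2.11, -0.07,  0.93,  1.55])]
grey [array([-0.17,  0.53,  0.69,  2.04, -0.5 ,  0.74,  2.4 ]), array([-0.44,  0.41,  1.03,  1.94, -0.41,  1.02,  2.35])]
yellow [array([-0.39,  0.34,  0.34,  2.24, -0.2 ,  0.59,  1.68]), array([-0.54,  0.12,  0.48,  2.12, -0.07,  0.92,  1.55])]
green [array([-0.59,  0.43,  0.06,  2.05, -0.04,  0.66,  1.08]), array([-0.63,  0.25,  0.12,  1.94, -0.04,  0.96,  1.07])]
blue [array([-0.32,  0.58,  0.15,  1.78, -0.11,  0.79,  1.45]), array([-0.4 ,  0.43,  0.26,  1.68, -0.12,  1.04,  1.47])]
grip 41.22893731366474 [442.    3.8 242.1]
lifted 41.08177079976225 [ 0.11410796 -0.11374974 -1.70661908]
6.075
```

View pics/s1.png

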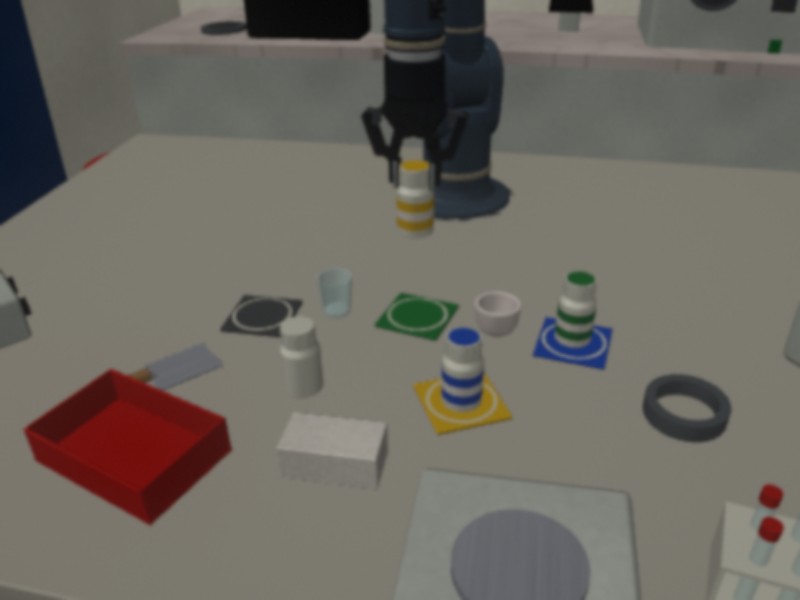

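The yellow bottle is lifted upright in the jaws at (415,200), the green plate is empty and the neighbours haven't moved. Next I park it on the grey plate.

```bash
python3 - <<'E'
from h import *
place(PL["grey"])
pick(BO["green"])
p,d=optics.capture("scene");cv2.imwrite("pics/s2.png",cv2.resize(p,(800,600)));print(state()["t"],state()["joint_positions"].round(2))
E
```

```text
touch True [ 487.7 -221.5  242.4]
t 10.9333
grip 41.30068860681619 [468.4 229.3 242.4]
lifted 40.95661181247691 [ 0.48947033  0.1174959  -0.88866185]
16.1667 [-0.87  0.26  0.4   1.95 -0.12  0.96  1.16]
```

View pics/s2.png

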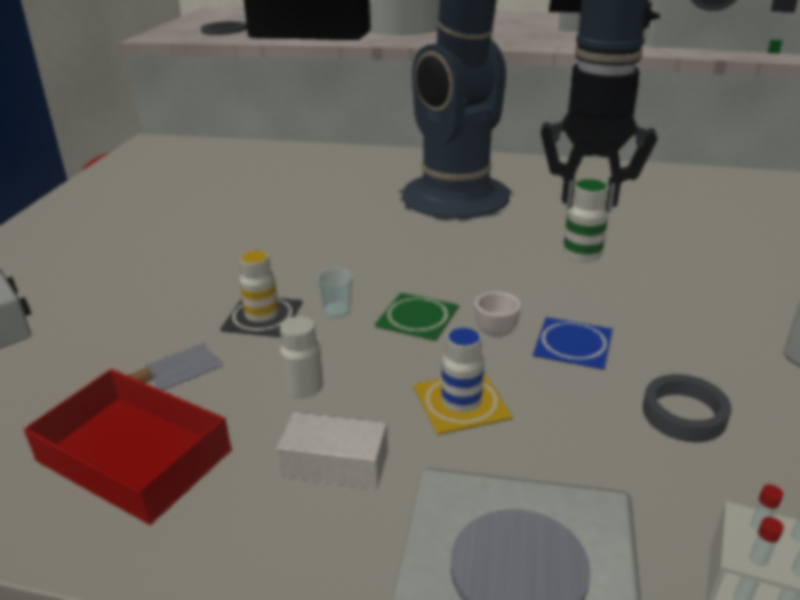

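Yellow now stands inside the grey ring at (258,290), and green is held at (588,222) with the same slant it had standing, so it is upright. Continuing.

```bash
python3 - <<'E'
from h import *
place(PL["green"])
pick(BO["blue"]); place(PL["blue"])
go((560,100),ZH,200)
for n in("top","scene"):
    p,d=optics.capture(n);cv2.imwrite(f"pics/{n}3.png",cv2.resize(p,(800,600)));cv2.imwrite(f"{n}raw3.png",p)
print(state()["t"],state()["joint_positions"].round(2))
E
```

```text
touch True [446.8   4.1 242.5]
t 21.0
grip 40.733273323871295 [629.6  95.3 242.5]
lifted 40.802188986092496 [ 0.27589299  0.20373681 -1.70947733]
touch True [474.4 229.1 242.5]
t 29.925
30.95 [-0.66  0.35  0.52  1.85 -0.2   1.    1.52]
```

View pics/scene3.png

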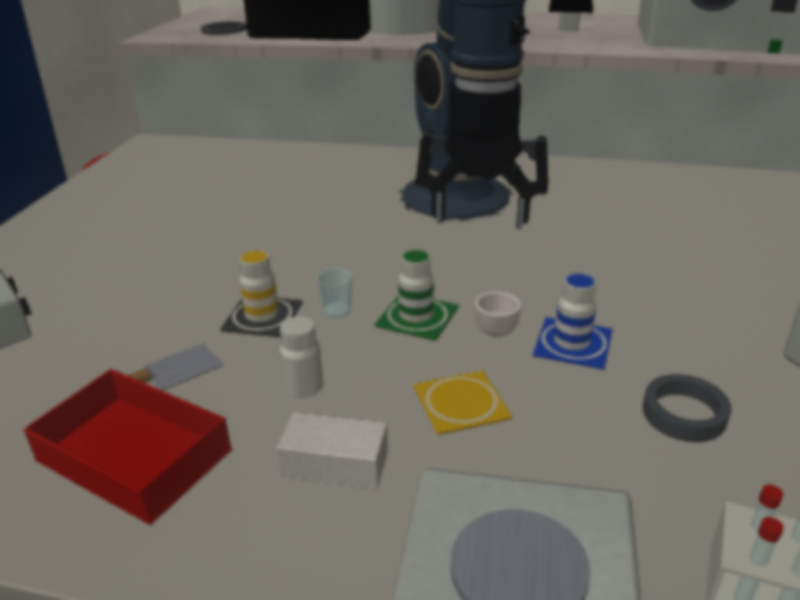

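View pics/top3.png

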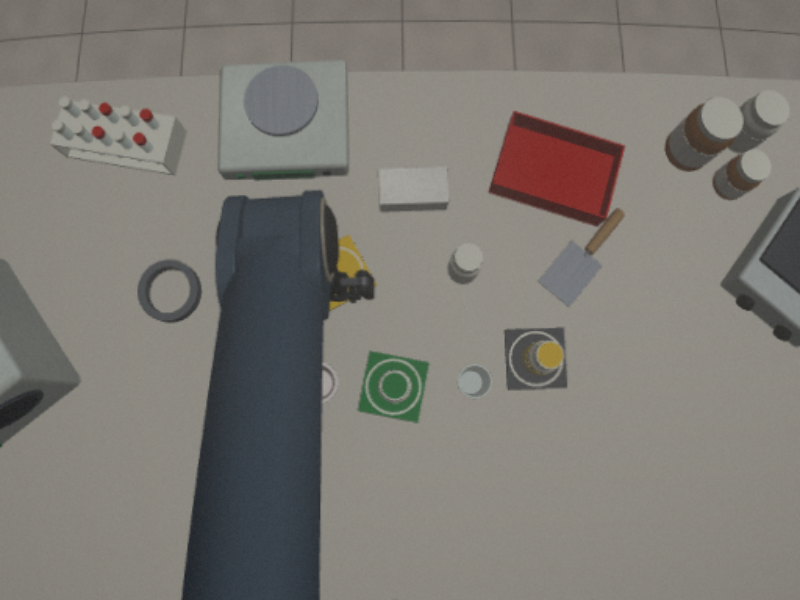

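Green and blue stand in their own rings: scene (416,290) and (577,315). Yellow is in the grey ring, with its cap at top (550,354). Last transfer.

```bash
python3 - <<'E'
from h import *
xy=world(np.array((550,354))*.64,101)[0];print(xy,PL["grey"])
pick(xy if np.linalg.norm(xy-PL["grey"])<6 else PL["grey"]); place(PL["yellow"])
go(PL["yellow"],420); ctrl.reach([450,-450,420],Ro.from_euler('z',-.8).__mul__(Ro.from_quat(Q)).as_quat())
ctrl.dwell(.5)
p,d=optics.capture("top");cv2.imwrite("pics/top4.png",cv2.resize(p,(800,600)))
for n,cs in locate(p).items():
    for s,c,m in cs:
        if 12<s[1]<18: print(n,s,world(c,101)[0].round(1),PL[n])
p,d=optics.capture("scene");cv2.imwrite("pics/scene4.png",cv2.resize(p,(800,600)))
print(state()["t"],state()["opening"])
E
```

```text
[ 487.28536739 -223.89283615] [ 487.77835079 -221.52136883]
grip 40.884267167302646 [ 487.8 -222.6  242.4]
lifted 40.74022196120324 [ 0.36213841 -0.67320564 -0.81634214]
touch True [628.   93.6 242.5]
t 41.1
green (np.int32(32), np.int32(13), np.int32(14)) [459.1 -20.5] [446.79504583   4.13774196]
green (np.int32(110), np.int32(15), np.int32(14)) [445.1   2. ] [446.79504583   4.13774196]
green (np.int32(54), np.int32(17), np.int32(12)) [406.1 -21.3] [446.79504583   4.13774196]
blue (np.int32(191), np.int32(16), np.int32(16)) [474.2 227.3] [474.5 229.1]
blue (np.int32(93), np.int32(15), np.int32(21)) [443.3 246.4] [474.5 229.1]
44.2083 84.79014490566018
```

View pics/top4.png

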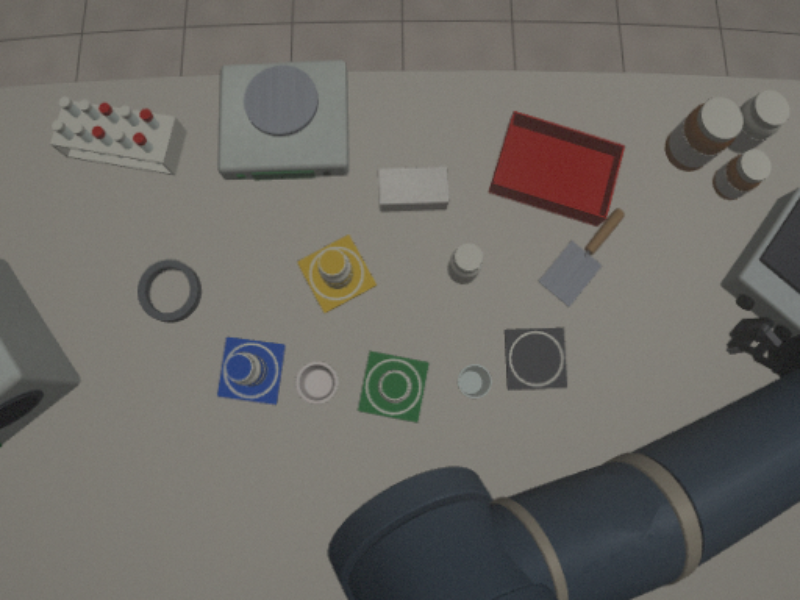

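View pics/scene4.png

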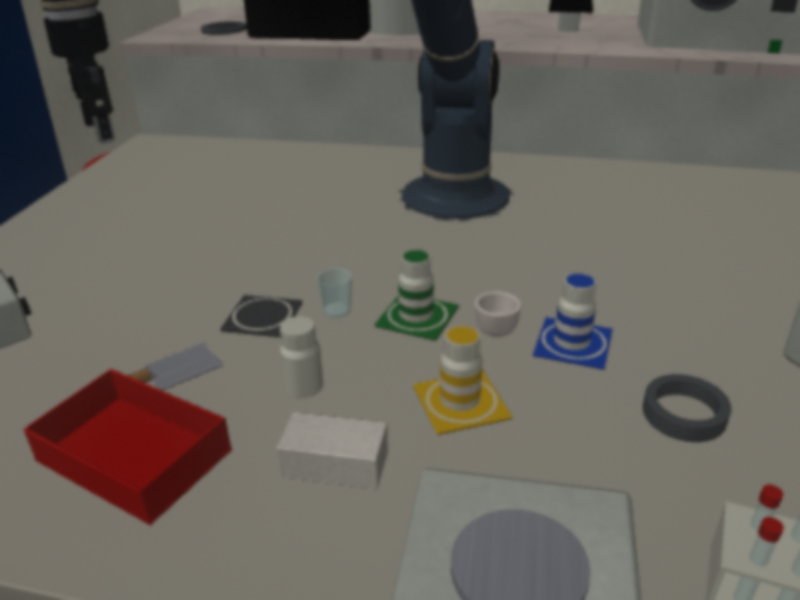

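All three bottles stand upright in their own rings: top view yellow (335,265), blue (245,368), green (395,387). The grey plate at (536,358) is empty, the bystanders are where they were, and the arm is clear.

```bash
python3 -c "
from rig import ctrl
print(ctrl.close_job())"
```

```text
the job is handed in; nothing more can be done
None
```

The job is done and handed in: each bottle now stands upright and released inside the ring of its own plate, and the grey plate is empty again. I parked yellow on grey, then moved green to green, blue to blue, and yellow from grey to yellow. The robot clock read about 44 s just before hand-in, against the 115 s limit.

- **Bottle positions:** in the last top picture, green and blue are within about 3 mm of their plate centres. Yellow I checked only by eye, because its dot merges with the yellow plate in the image code; it looks central and upright in both views.
- **Surroundings:** the blank bottle, cup and mortar show no visible shift in either picture, and the gripper is open and well away from everything.
- **Failed checks:** none failed or disagreed. Each placing stopped on light contact, within about 0.5 mm of the height at which the bottles were gripped.

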